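# Hang the drain basket on the sprung lift hook

### The job

Draw the sprung lift hook down by its knob, bring it in under the bail of the drain basket until you feel the bail against the hook, and let it up gently until the hook is fully home and the basket hangs from it above its drip tray. Move the basket only with the hook: do not touch it with the gripper and do not shove or tip it on the tray, and leave the other things where they are.

Things in the scene. Friction and masses are not known exactly. Their poses are not given: they have to be found in the camera images.
- mast: Fixed lift stand: upright steel pole 24 mm thick, 342 mm high, on a dark 120 mm square foot, a grey spring drum at its top. Origin on the counter, on the pole's centre line; z up. A horizontal steel arm turns about the pole and slides on it.
- swing (a joint): Angle of the arm about the pole (rad). At 0 the arm points along the mast's own -x; growing values turn it clockwise seen from above (towards the mast's +y). Range -0.8 to 1.3, turns freely (under 0.1 N m), stays where left. At the start (0.55 to 0.95) the hook stands on the mast's +y side of the basket.
- pull (a joint): How far the arm with its hook is drawn down (m): 0 = fully up (home, at its top stop), 0.10 = bottom stop. A spring pulls it up with about 12 N at the top and 15 N at the bottom (arm's weight allowed for); let go when down, it flies up.
- knob (a point): Point to grip on the upright round black knob on the arm's end: 22 mm thick, 42 mm tall, this point 22 mm above a steel flange (56 mm across, fingertips may push down on it) and 20 mm below its top. 180 mm from the pole's centre line, 280 mm above the counter when home. Knob and flange revolve freely on the arm.
- hook: J-shaped steel strap hook fixed below the knob, strap 20 mm wide (along the arm), 6 mm thick. Shank on the growing-swing side, rising 70 mm from the bed to the arm; nose on the falling-swing side, 14 mm high above the bed. So it goes in under the bail nose first, swing falling. Origin on the pole's centre line, 170 mm below the bed's upper face (use throat for its place).
- throat (a point): Middle of the upper face of the hook's bed, straight below the knob (110 mm below the knob point), 170 mm above the counter when home, 70 mm when fully down. The throat is 20 mm wide across the arm: inner faces of shank and nose 10 mm either side of this point, outer faces 16 mm.
- basket: Loose open steel drain basket, 160 mm (its x) by 140 mm (its y) by 50 mm high, 0.7 to 0.95 kg, standing on the drip tray. Origin at the centre of its underside. Over it stands a bail (see bail_mid). It slides or tips when the bail is pushed sideways with more than about 3 N.
- tray: Fixed aluminium drip tray 230 x 210 x 12 mm, floor 3 mm thick; origin under its centre. Lies on the mast's -x side; the basket's x axis points within 0.3 rad of the line to the pole.
- can: Loose drinks can, 66 mm thick, 115 mm high, origin under its centre; leave it.
- bottle: Loose sauce bottle, 56 mm thick, 170 mm high, origin under its centre; leave it.
- bowl: Loose white bowl, 110 mm across, 50 mm high, origin under its centre; leave it.
- cup: Loose paper cup, 76 mm across, 95 mm high, origin under its centre; leave it.
- spoon: Loose steel spoon, 170 mm long, lying on the counter; leave it.
- bail_mid (a point): Point on the basket's centre line, 112 mm above its underside. The bail, an upright upside-down U of 8 mm steel rod, has its level top bar at this height along the basket's x, 149 mm clear between its legs. It is clipped stiffly on the rim up to 26 mm off this point either way along the basket's y: that offset is not measured and must be felt (or seen).
Mind the look-alikes: they are no part of the job. What is shaped like the basket but pink or purple is not meant.

How it is judged:
By the outcome, as a careful person would: the job done as asked, in the order asked, and still so for the second after the job is handed in, with the robot touching nothing.
It also fails if it takes over 70 s, if anything falls off the work surface, if the arm or the gripper's body presses on something with over 40 N, if the wrist force passes 120 N, or if a joint passes its speed limit or range.

### The arm

A 6-joint arm with a two-finger parallel gripper is mounted at the origin on the work surface. World frame = base frame: x ahead of the robot, y to its left, z up, the work surface at z = 0. Lengths are in m, angles in degrees, forces in N, time in s.
With the tool pointing down it reaches from about 0.4 to 0.825 m from the base axis. Payload 7 kg.
Tool frame: the origin (TCP) lies midway between the tips of the shut fingers; the grasp point (between the pads) lies r.grip_depth behind it (r.grip_depth is the distance from the TCP to the grasp point, in m); z points along the fingers, y is the direction in which the jaws open and shut (so a half turn about z gives the same grasp; the last joint's range is limited). The gripper opens to 88 mm and grips with 3 to 60 N. Pads are 19 mm wide; open, the fingers measure 130 mm over their backs; the gripper's body (78 mm by 193 mm) begins 47 mm behind the grasp point.
Start: joints at [-47.951, 20.546, 0.682, 0, -70.136, -16.507], TCP at [0.291, -0.609, 0.227] pointing down, gripper open.
Joint ranges: [-176.03, 176.03], [-82.01, 121.73], [-58.28, 71.71], [-173.87, 95.51], [-174.79, -0.11], [-173.66, 173.66]. Speed limits (degrees/s): [136.94, 136.94, 172.46, 180, 180, 180].

### API

Orientations are given as [roll, pitch, yaw] about the fixed x, y, z axes, in that order (R = Rz(yaw) Ry(pitch) Rx(roll)).
In Python, from plant import r, imaging, close_job gives the robot as it stands.
- The arm moves only by the tool step_arm, never from a script. Its argument "commands" is a list of rows, each a list of 2 entries, a list of its own where there are three numbers: the shift along the tool's x, y, z in mm, then the turn about the tool's z in degrees. In form: [[[x, y, z], twist], ...]. A call has 1 to 20 rows; each row shifts and turns the commanded pose from where the row before left it, along the tool's axes as they then stand; what a row does not reach is not made up. A row lasts 1/8 s, in which the tool goes at most 62.5 mm and 10.7 degrees, less where a joint would pass 70% of its speed; a pose out of reach is approached as far as the arm can. A call with a gripper value outside its range is refused whole. "gripper" is the closure, from 0 (fully open) to 1 (shut), set as the call begins (left out, the last holds). The fingers move at their own pace and stop on an object; "grip_force" is the grip in N (left out, the last holds). Time passes only in rows, so rows that do not move let the fingers close. It gives the time, the measured TCP pose, the force and the opening at its end, in the units of the state.
- r.get_state(): the state, without advancing time (a new reading comes with each control period).
- imaging.capture(name): name is "scene" or "top" or "wrist"; returns a dict with "img" (480x640x3 uint8, red, green, blue), "z_map" (480x640 float32, m along the optical axis (not along the pixel's ray), 0 where there is no reading), "vfov" (degrees; the focal length in pixels is half the picture's height over the tangent of half this angle, whatever the lens; pixels are square), "cx", "cy" (the principal point, pixels), "extrinsics" (4x4, takes a point from camera to world coordinates); the wrist camera has in their place "T_tool_cam" (4x4, takes a point from camera to tool coordinates, whose origin is the TCP and whose axes are the flange's). Camera axes: x right, y down, z forward; pixel columns grow to the right and rows downward; lengths in m; the calibration is good to about 2 mm. A picture is of the moment at which its call begins: read the wrist's pose just before it.
- close_job(): hands the job in, once; it reports no verdict.
The state is a dict: "time_s": time; "joints": joint angles; "qd": joint speeds; "joint_torque": joint torques, N m; "tcp_pos": TCP position; "eef_rot": TCP orientation; "contact_force": force on the tool from outside, world axes, zero at the start; "moment": the same for the moment, N m; "gripper_width": finger opening in m.
Only numpy, scipy, OpenCV 4.12 (cv2) and the standard library are available. Lean on these libraries where they do the work, as an engineer would, in place of code of your own. Each camera call takes 0.05 s, during which the arm holds its last target.

## Working session

There is one attempt and no reset: what is moved stays moved. The work goes in short steps, Python scripts to look and compute and a tool call to move; the robot and the scene stay as the last step left them, time stands still between calls to the robot, and variables do not carry over. Pictures are saved under pics/ and viewed, and the job is handed in when it is done.

Besides the shell and the picture viewer there is one more tool, called in YAML: its name, and indented under it one key for each argument. step_arm: Moves the arm, as the interface text tells. Its arguments: {"type":"object","properties":{"commands":{"type":"array","items":{"type":"array"}},"gripper":{"type":"number"},"grip_force":{"type":"number"}},"required":["commands"]}

```bash
mkdir -p pics; ls; cat > h.py <<'E'
import numpy as np, cv2, pickle
from plant import r, imaging, close_job
def cap(n):
    s=r.get_state(); d=imaging.capture(n); d['state']=s
    cv2.imwrite(f'pics/{n}_{s["time_s"]:.2f}.png',d['img'][:,:,::-1]); pickle.dump(d,open(f'pics/{n}.pkl','wb'));print(n,s["time_s"]); return d
E
python3 - <<'E'
from h import *
print(r.get_state(), r.grip_depth)
for n in ['scene','top','wrist']:
    d=cap(n); print({k:v for k,v in d.items() if k not in('img','z_map','state')})
E
ls pics
```

```text
pics
{'time_s': 0.0, 'joints': array([-4.79494898e+01,  2.05920595e+01,  6.33770988e-01, -1.95716065e-02,
       -7.01352123e+01, -1.65082052e+01]), 'qd': array([-0.06705474,  0.00422321, -0.05090895,  0.06014266, -0.01801262,
       -0.06410676]), 'joint_torque': array([ 4.12677355e-04, -5.82720888e+01,  2.93054116e+01,  6.99736789e+00,
        6.74028648e-03, -1.71280631e-04]), 'tcp_pos': array([ 0.29082345, -0.60859911,  0.22561734]), 'eef_rot': array([ 1.79905125e+02, -8.93095679e-03, -1.54464353e+02]), 'contact_force': array([-0.08175942, -1.00050416, -0.19857242]), 'moment': array([-0.01325715,  0.01125239,  0.00574446]), 'gripper_width': 0.08782615927825686} 0.0188
scene 0.0
{'vfov': 50.53262574554159, 'cx': 319.7902887560607, 'cy': 229.17129098173154, 'extrinsics': array([[-8.43484643e-01,  3.93365609e-01, -3.65782934e-01,
         9.45175521e-01],
       [ 5.37152248e-01,  6.19036664e-01, -5.72940722e-01,
         8.00987679e-01],
       [ 1.05787144e-03, -6.79747825e-01, -7.33445141e-01,
         1.10305747e+00],
       [ 0.00000000e+00,  0.00000000e+00,  0.00000000e+00,
  
[... 189 characters left out ...]
       [-0.99981646,  0.01617274,  0.01027115,  0.0875362 ],
       [-0.01205079, -0.11409656, -0.99339657,  1.62782225],
       [ 0.        ,  0.        ,  0.        ,  1.        ]])}
wrist 0.1
{'vfov': 64.0638950770214, 'cx': 325.21562001128143, 'cy': 239.50662744132705, 'T_tool_cam': array([[ 8.09423425e-04, -9.52994333e-01, -3.02987039e-01,
         8.31958864e-02],
       [ 9.99999621e-01,  6.74159297e-04,  5.51023992e-04,
        -3.81760584e-04],
       [-3.20861213e-04, -3.02987370e-01,  9.52994518e-01,
        -1.58465528e-01],
       [ 0.00000000e+00,  0.00000000e+00,  0.00000000e+00,
         1.00000000e+00]])}
scene.pkl
scene_0.00.png
top.pkl
top_0.05.png
wrist.pkl
wrist_0.10.png
```

View pics/scene_0.00.png

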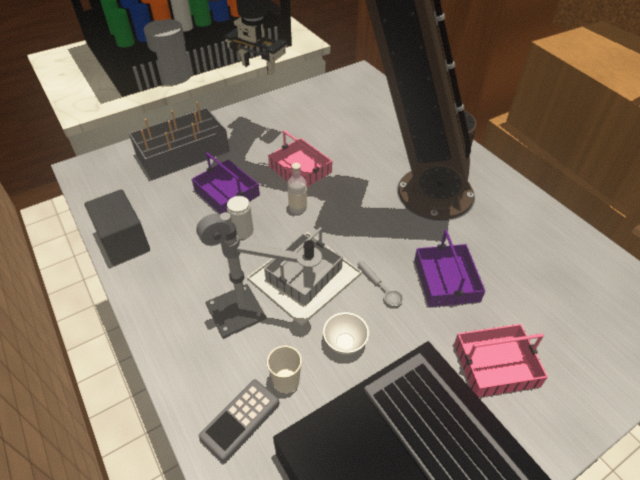

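View pics/top_0.05.png

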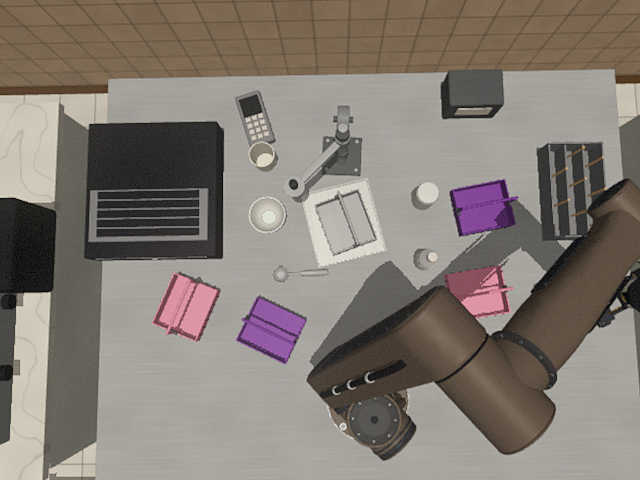

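View pics/wrist_0.10.png

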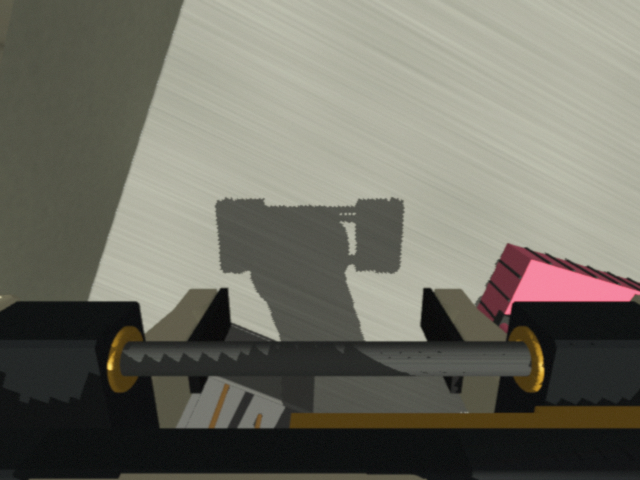

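The top view shows the mast at about (343,155), its knob at (294,185), and the basket on its tray at (343,222) with the bail running along it. I'll enlarge this area and measure.

```bash
cat >> h.py <<'E'
def ld(n): return pickle.load(open(f'pics/{n}.pkl','rb'))
from scipy.spatial.transform import Rotation as Ro
def ext(d):
    if 'extrinsics' in d: return d['extrinsics']
    T=np.eye(4);s=d['state'];T[:3,:3]=Ro.from_euler('xyz',s['eef_rot'],degrees=True).as_matrix();T[:3,3]=s['tcp_pos'];return T@d['T_tool_cam']
def cloud(d):
    f=240/np.tan(np.radians(d['vfov']/2)); v,u=np.mgrid[:480,:640]; z=d['z_map']
    P=np.stack([(u-d['cx'])/f*z,(v-d['cy'])/f*z,z],-1); T=ext(d); W=P@T[:3,:3].T+T[:3,3]; W[z<=0]=np.nan; return W
def ray(d,u,v,h):
    f=240/np.tan(np.radians(d['vfov']/2)); T=ext(d); q=T[:3,:3]@np.array([(u-d['cx'])/f,(v-d['cy'])/f,1]); return T[:3,3]+q*(h-T[2,3])/q[2]
def proj(d,p):
    f=240/np.tan(np.radians(d['vfov']/2)); T=np.linalg.inv(ext(d)); q=T[:3,:3]@np.array(p)+T[:3,3]; return f*q[0]/q[2]+d['cx'],f*q[1]/q[2]+d['cy']
def crop(d,u0,v0,w,hh,name,k=5):
    c=d['img'][v0:v0+hh,u0:u0+w,::-1]; cv2.imwrite('pics/'+name,cv2.resize(c,None,fx=k,fy=k,interpolation=cv2.INTER_CUBIC))
E
python3 - <<'E'
from h import *
d=ld('top'); crop(d,270,95,130,120*1+55,'t_c.png',k=3.4 if 0 else 3)
crop(d,275,95,125,100,'t_a.png',6); crop(d,290,165,110,100,'t_b.png',6)
d=ld('scene'); crop(d,185,205,190,140,'s_c.png',4)
E
```

```text
(no output)
```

View pics/t_a.png

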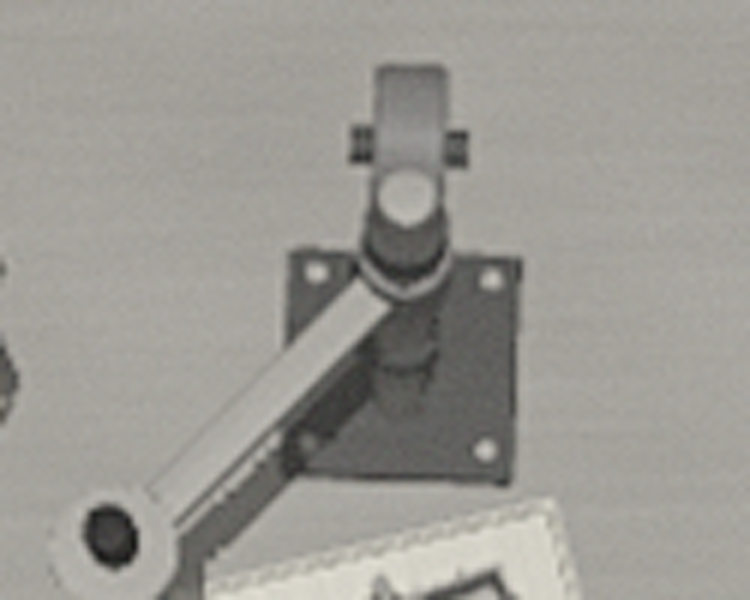

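View pics/t_b.png

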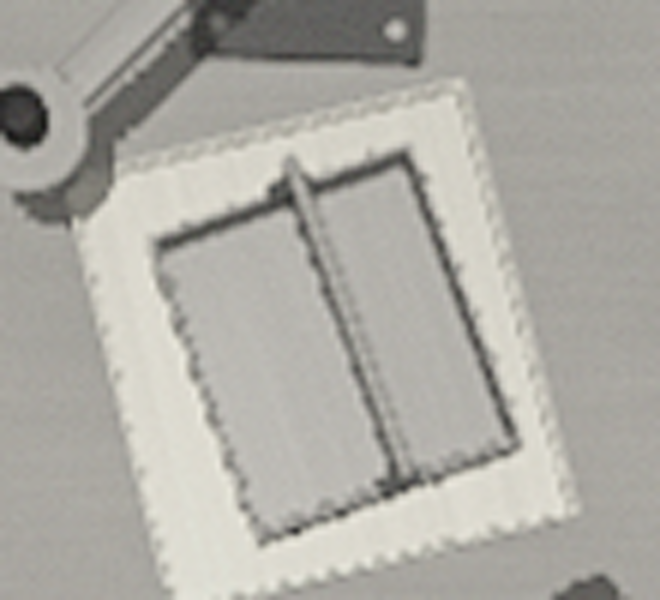

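View pics/s_c.png

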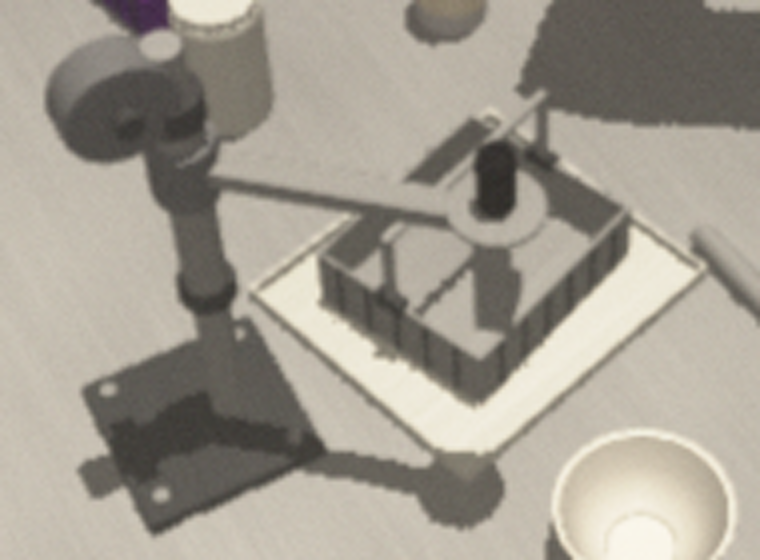

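```bash
python3 - <<'E'
from h import *
d=ld('top'); W=cloud(d); s=ld('scene'); S=cloud(s)
P=lambda a,b,u0,v0:(u0+(a+.5)/6-.5,v0+(b+.5)/6-.5)
uv=P(110,535,275,95); print('knob d',W[int(round(uv[1])),int(round(uv[0]))],'ray',ray(d,*uv,.30))
uv=P(408,195,275,95); print('pole top',W[int(round(uv[1])),int(round(uv[0]))],ray(d,*uv,.342))
for c in [(290,250),(520,260),(510,483)]:
    uv=P(*c,275,95); print('foot',W[int(uv[1])+ (2 if c[1]<300 else -2),int(uv[0])+(2 if c[0]<400 else -2)][2],ray(d,*uv,.012))
print('tray corners',[ray(d,*P(*c,290,165),.012) .round(4) for c in [(465,80),(580,510),(172,600),(75,215)]])
# bail by depth: points with z in .105-.125 near basket
for nm,C in (('top',W),('scene',S)):
    m=(C[...,2]>.104)&(C[...,2]<.124)&(np.abs(C[...,0]-.45)<.25)&(np.abs(C[...,1]-.05)<.2)
    print(nm,m.sum()); 
    v,u=np.nonzero(m)
    for a,b in list(zip(u,v))[::max(1,len(u)//40)]: print(a,b,C[b,a].round(4))
# basket rim z ~.053
E
```

```text
knob d [0.58185483 0.19202325 0.30061043] ray [0.5826334  0.19227676 0.3       ]
pole top [0.71419678 0.0643483  0.34062302] [0.71355143 0.06540382 0.342     ]
foot 0.01568066119650502 [0.79395533 0.12105754 0.012     ]
foot 0.01018240224560829 [0.78644832 0.00267571 0.012     ]
foot 0.013376196729362633 [0.66939457 0.01030514 0.012     ]
tray corners [array([ 0.6601, -0.0125,  0.012 ]), array([ 0.4389, -0.0652,  0.012 ]), array([0.3968, 0.1404, 0.012 ]), array([0.5936, 0.1874, 0.012 ])]
top 173
341 158 [0.6989 0.0676 0.1056]
337 191 [0.5987 0.0808 0.1211]
338 192 [0.5961 0.078  0.1195]
338 193 [0.5936 0.078  0.1174]
337 194 [0.5903 0.0809 0.1198]
417 194 [ 0.5891 -0.1488  0.1056]
416 195 [ 0.5857 -0.1454  0.1084]
340 196 [0.5845 0.0725 0.1188]
340 197 [0.5814 0.0726 0.1202]
341 198 [0.5786 0.0697 0.1194]
341 199 [0.5757 0.0698 0.1192]
340 201 [0.5705 0.0727 0.1167]
342 202 [0.5681 0.067  0.1131]
341 204 [0.5608 0.0701 0.1221]
343 205 [0.5588 0.0644 0.1162]
342 207 [0.5528 0.0673 0.1181]
344 208 [0.5503 0.0616 0.1154]
345 209 [0.5475 0.0588 0.1143]
344 211 [0.5419 0.0618 0.1138]
346 
[... 1660 characters left out ...]
998 0.0467 0.1171]
303 243 [0.5157 0.0478 0.1161]
300 245 [0.524  0.0465 0.1121]
303 245 [0.5189 0.0531 0.1154]
301 246 [0.5249 0.0531 0.1152]
298 247 [0.5329 0.0514 0.1144]
301 247 [0.5262 0.0553 0.1142]
298 248 [0.5361 0.0569 0.118 ]
301 248 [0.5275 0.0573 0.1131]
298 249 [0.5366 0.0576 0.1151]
295 250 [0.544  0.0549 0.1131]
298 250 [0.5383 0.0605 0.1151]
296 251 [0.545  0.0618 0.1166]
284 261 [0.5879 0.0757 0.119 ]
287 261 [0.5796 0.0759 0.1138]
284 262 [0.5878 0.075  0.1143]
281 263 [0.5961 0.0746 0.1154]
284 263 [0.5895 0.0781 0.1147]
281 264 [0.5982 0.0787 0.1171]
280 265 [0.6015 0.0791 0.1158]
280 266 [0.6014 0.0785 0.1111]
280 267 [0.6007 0.0765 0.1046]
280 268 [0.6024 0.0796 0.105 ]
```

```bash
python3 - <<'E'
from h import *
from scipy.optimize import least_squares
for nm in ('scene','top'):
    C=cloud(ld(nm))
    for lo,hi in [(.03,.12),(.12,.2),(.2,.26),(.335,.4)]:
        m=(C[...,2]>lo)&(C[...,2]<hi)&(np.abs(C[...,0]-.72)<.05)&(np.abs(C[...,1]-.065)<.03)
        p=C[m]; 
        if len(p)<8: print(nm,lo,len(p)); continue
        q=least_squares(lambda c:np.hypot(p[:,0]-c[0],p[:,1]-c[1])-.012,[.71,.065],loss='soft_l1',f_scale=.002)
        print(nm,lo,len(p),q.x, p.min(0).round(3),p.max(0).round(3),np.median(abs(q.fun)))
    m=(C[...,2]>.28)&(np.abs(C[...,0]-.75)<.1)&(np.abs(C[...,1]-.065)<.06); p=C[m]; print('drum',p.min(0),p.max(0))
    # knob/flange
    m=(C[...,2]>.290)&(C[...,2]<.31)&(np.hypot(C[...,0]-.582,C[...,1]-.192)<.03); print('knobtop',C[m].mean(0),m.sum())
    m=(C[...,2]>.25)&(C[...,2]<.268)&(np.hypot(C[...,0]-.582,C[...,1]-.192)<.04); print('flange',C[m].min(0),C[m].max(0),m.sum())
    for o,(x,y) in dict(bowl=(.5,.27),cup=(.68,.28)).items():
        m=(C[...,2]>.03)&(C[...,2]<.11)&(np.hypot(C[...,0]-x,C[...,1]-y)<.08); p=C[m]; print(o,p.min(0).round(3),p.max(0).round(3))
E
```

```text
scene 0.03 202 [0.71292844 0.06473694] [0.703 0.064 0.03 ] [0.726 0.08  0.119] 0.0007947674222976223
scene 0.12 274 [0.71382742 0.06761693] [0.696 0.054 0.126] [0.732 0.085 0.2  ] 0.0013327826970448388
scene 0.2 306 [0.7126942  0.07567976] [0.674 0.061 0.2  ] [0.734 0.095 0.26 ] 0.003955816221523679
scene 0.335 361 [0.73942388 0.0665753 ] [0.702 0.047 0.335] [0.77  0.082 0.349] 0.006501130568358094
drum [0.69552437 0.04706378 0.28028928] [0.77737033 0.0918724  0.34936911]
knobtop [0.58758096 0.19570137 0.29642494] 78
flange [0.55822713 0.1636107  0.25031844] [0.61679426 0.22101273 0.26789292] 353
bowl [0.492 0.237 0.03 ] [0.577 0.342 0.052]
cup [0.6   0.263 0.03 ] [0.757 0.338 0.098]
top 0.03 49 [0.71175574 0.06726473] [0.698 0.058 0.03 ] [0.712 0.079 0.106] 0.0004889923497752129
top 0.12 92 [0.70890832 0.0665549 ] [0.693 0.05  0.129] [0.718 0.085 0.198] 0.0014008133491479969
top 0.2 101 [0.68829765 0.0755927 ] [0.671 0.047 0.203] [0.708 0.093 0.26 ] 0.005198084160926701
top 0.335 298 [0.73368488 0.06556548] [0.699 0.051 0.335] [0.77  0.079 0.354] 0.007021306663361265
drum [0.69282715 0.04083441 0.28528785] [0.77221608 0.08884888 0.35421699]
knobtop [0.5841002  0.19431194 0.29983827] 63
flange [0.55808824 0.16164785 0.25083617] [0.61553607 0.22151769 0.26728578] 306
bowl [0.493 0.239 0.03 ] [0.578 0.344 0.059]
cup [0.679 0.266 0.03 ] [0.755 0.34  0.105]
```

step_arm:
  commands:
    - [[0,0,-45],0]
    - [[0,0,-45],0]
    - [[0,0,-45],0]
  gripper: 0.25

```text
time_s: 0.52
tcp_pos: [0.2909, -0.6088, 0.3627]
eef_rot: [180.0, -0.0, -154.5]
contact_force: [0.2, 0.4, -0.2]
gripper_width: 0.0673
```

step_arm:
  commands:
    - [[0,0,-10],8.5]
    - [[0,0,0],8.5]
    - [[0,0,0],8.5]
    - [[-10,25,0],0]
    - [[-18,50,0],0]
    - [[-18,50,0],0]
    - [[-18,50,0],0]
    - [[-18,50,0],0]
    - [[-18,50,0],0]
    - [[-18,50,0],0]
    - [[-18,50,0],0]
    - [[-18,50,0],0]
    - [[-18,50,0],0]
    - [[-18,50,0],0]
    - [[-18,50,0],0]
    - [[-18,50,0],0]
    - [[-18,50,0],0]
    - [[-18,50,0],0]
    - [[-18,50,0],0]

```text
time_s: 2.9
tcp_pos: [0.5706, 0.1679, 0.3715]
eef_rot: [-180.0, -0.0, -179.9]
contact_force: [0.8, -0.1, 0.8]
gripper_width: 0.0655
```

step_arm:
  commands:
    - [[-12,20,0],0]
    - [[-2,7,0],0]
    - [[0,0,0],0]

```text
time_s: 3.28
tcp_pos: [0.5842, 0.1931, 0.3712]
eef_rot: [-180.0, -0.0, -179.9]
contact_force: [-0.3, 0.0, 0.7]
gripper_width: 0.0655
```

```bash
python3 - <<'E'
from h import *
d=cap('wrist'); print(d['state']['tcp_pos'],d['state']['eef_rot'],d['state']['joints'],d['state']['contact_force'])
cv2.imwrite('pics/w1.png',d['img'][:,:,::-1])
C=cloud(d)
m=(C[...,2]>.290)&(C[...,2]<.31)&(np.hypot(C[...,0]-.5855,C[...,1]-.193)<.03); print('knobtop',C[m].mean(0),np.median(C[m],0),C[m].min(0),C[m].max(0),m.sum())
m=(C[...,2]>.25)&(C[...,2]<.268)&(np.hypot(C[...,0]-.5855,C[...,1]-.193)<.04); print('flange',C[m].min(0),C[m].max(0),m.sum(),np.median(C[m],0))
E
```

```text
wrist 3.275
[0.58419846 0.19309867 0.37120434] [-1.79975992e+02 -3.89711801e-02 -1.79943314e+02] [ 3.64513906e+01  1.17911059e+01  7.03392599e+00 -3.81135078e-03
 -8.52884346e+01 -1.26394382e+02] [-0.29014842  0.01303867  0.65258089]
knobtop [0.58334431 0.19215827 0.29925291] [0.58304159 0.19239867 0.29991018] [0.57410583 0.18189317 0.29001985] [0.59528155 0.20275223 0.30203952] 924
flange [0.55719792 0.15837946 0.25022131] [0.6186462  0.21994086 0.26783956] 3366 [0.57996982 0.18733651 0.25815915]
```

View pics/w1.png

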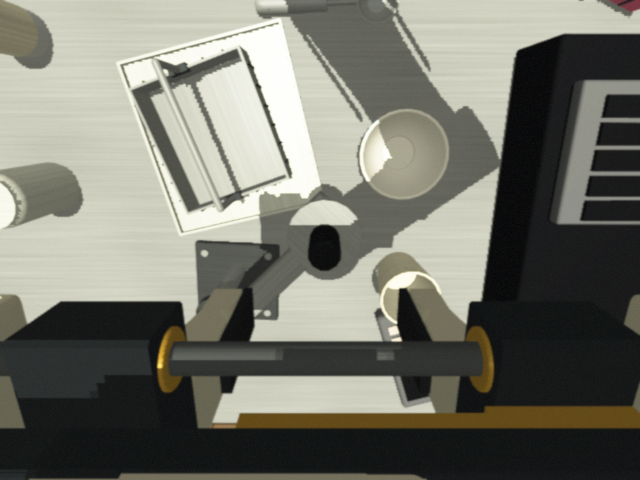

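The wrist view shows the knob centred at (323,248) under the gripper and the bail bar from (158,62) to (224,208). Depth agrees with my estimate, so I'll descend and grip.

step_arm:
  commands:
    - [[0,0,20],0]
    - [[0,0,25],0]
    - [[0,0,25],0]
    - [[0,0,20],0]
    - [[0,-0.5,12],0]
    - [[0,0,5],0]
    - [[0,0,0],0]

```text
time_s: 4.2
tcp_pos: [0.5846, 0.1925, 0.2651]
eef_rot: [180.0, 0.0, -180.0]
contact_force: [0.2, -0.5, 0.1]
gripper_width: 0.0659
```

step_arm:
  commands:
    - [[0,0,0],0]
    - [[0,0,0],0]
    - [[0,0,0],0]
    - [[0,0,0],0]
  gripper: 1
  grip_force: 40

```text
time_s: 4.7
tcp_pos: [0.5844, 0.1927, 0.2646]
eef_rot: [180.0, 0.0, -180.0]
contact_force: [-0.2, 0.2, 0.7]
gripper_width: 0.0309
```

```bash
python3 - <<'E'
from h import *
d=ld('wrist'); C=cloud(d)
m=(C[...,2]>.110)&(C[...,2]<.126)&(C[...,0]>.43)&(C[...,0]<.62)&(C[...,1]>.0)&(C[...,1]<.1)
p=C[m]; c=p.mean(0); u,s,v=np.linalg.svd(p-c,full_matrices=False); e=v[0]*np.sign(v[0][0]); t=(p-c)@e
print(m.sum(),c,e,np.degrees(np.arctan2(e[1],e[0])),c+e*t.min(),c+e*t.max(),c+e*(t.min()+t.max())/2)
s=r.get_state(); print(s['tcp_pos'],s['gripper_width'],s['contact_force'])
cap('scene')
E
```

```text
1317 [0.51830005 0.04995125 0.11821359] [ 0.94323069  0.33213636 -0.00113811] 19.398508571420194 [0.44524481 0.02422657 0.11830174] [0.60019709 0.07878935 0.11811477] [0.52272095 0.05150796 0.11820825]
[0.58443887 0.19273122 0.26464807] 0.030946815807317684 [-0.17873727  0.22284448  0.72478173]
scene 4.7
```

step_arm:
  commands:
    - [[0,0,0],0]
    - [[0,0,0],0]
    - [[0,0,0],0]

```text
time_s: 5.12
tcp_pos: [0.5845, 0.1927, 0.2646]
eef_rot: [-180.0, 0.0, -180.0]
contact_force: [0.6, 0.2, 0.2]
gripper_width: 0.0208
```

```bash
python3 - <<'E'
from h import *
s=r.get_state(); print(s['tcp_pos'],s['gripper_width'],s['contact_force'])
E
```

```text
[0.58449804 0.19267231 0.2645797 ] 0.020761034915549863 [0.56924042 0.16813471 0.23521107]
```

step_arm:
  commands:
    - [[0,0,2],0]
    - [[0,0,4],0]
    - [[0,0,6],0]
    - [[0,0,8],0]
    - [[0,0,0],0]

```text
time_s: 5.75
tcp_pos: [0.5856, 0.1936, 0.2469]
eef_rot: [179.9, 0.2, -179.9]
contact_force: [-1.8, 2.4, 12.1]
gripper_width: 0.0212
```

step_arm:
  commands:
    - [[0,0,6],0]
    - [[0,0,9],0]
    - [[0,0,9],0]
    - [[0,0,9],0]
    - [[0,0,9],0]
    - [[0,0,9],0]
    - [[0,0,9],0]
    - [[0,0,6],0]
    - [[0,0,3],0]
    - [[0,0,0],0]

```text
time_s: 7.0
tcp_pos: [0.5862, 0.1941, 0.1785]
eef_rot: [179.8, 0.3, -179.9]
contact_force: [-2.4, 2.8, 14.3]
gripper_width: 0.0213
```

```bash
python3 - <<'E'
from h import *
s=r.get_state(); print(s['tcp_pos'],s['gripper_width'],s['contact_force'],s['moment'])
d=cap('scene'); crop(d,185,205,190,140,'s_d.png',4)
E
```

```text
[0.58615526 0.19413923 0.17852891] 0.021347544920822196 [-2.35997106  2.78028634 14.31478499] [0.95867778 1.08159018 0.03992357]
scene 7.0
```

View pics/s_d.png

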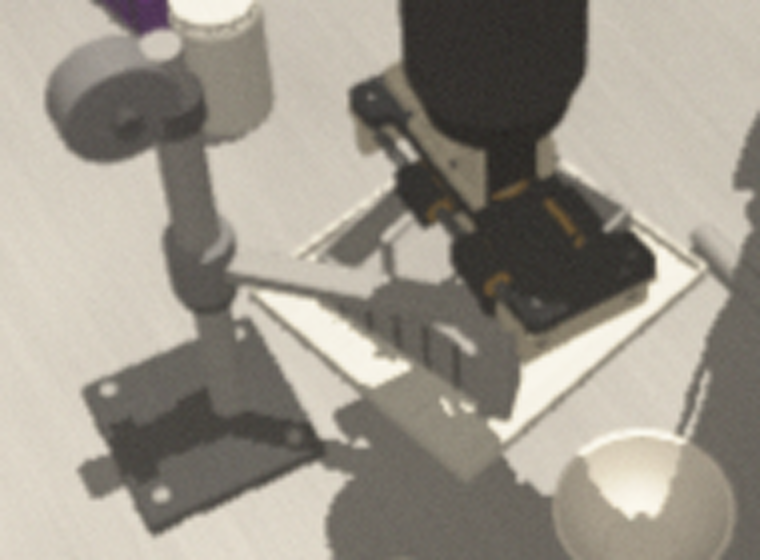

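```bash
python3 - <<'E'
import numpy as np
a=np.radians(np.arange(134.5,181,2.5)); x=.18e3*np.cos(a); y=.18e3*np.sin(a)
for i in range(len(a)-1): print(np.degrees(a[i+1]).round(1),[round(-(x[i+1]-x[i]),1),round(y[i+1]-y[i],1)])
E
```

```text
137.0 [np.float64(5.5), np.float64(-5.6)]
139.5 [np.float64(5.2), np.float64(-5.9)]
142.0 [np.float64(5.0), np.float64(-6.1)]
144.5 [np.float64(4.7), np.float64(-6.3)]
147.0 [np.float64(4.4), np.float64(-6.5)]
149.5 [np.float64(4.1), np.float64(-6.7)]
152.0 [np.float64(3.8), np.float64(-6.9)]
154.5 [np.float64(3.5), np.float64(-7.0)]
157.0 [np.float64(3.2), np.float64(-7.2)]
159.5 [np.float64(2.9), np.float64(-7.3)]
162.0 [np.float64(2.6), np.float64(-7.4)]
164.5 [np.float64(2.3), np.float64(-7.5)]
167.0 [np.float64(1.9), np.float64(-7.6)]
169.5 [np.float64(1.6), np.float64(-7.7)]
172.0 [np.float64(1.3), np.float64(-7.8)]
174.5 [np.float64(0.9), np.float64(-7.8)]
177.0 [np.float64(0.6), np.float64(-7.8)]
179.5 [np.float64(0.2), np.float64(-7.8)]
```

step_arm:
  commands:
    - [[2.5,-2.5,2],0]
    - [[3,-3,1],0]
    - [[5.2,-6,0],0]
    - [[5,-6,0],0]
    - [[4.7,-6.3,0],0]
    - [[4.4,-6.5,0],0]
    - [[4.1,-6.7,0],0]
    - [[3.8,-6.9,0],0]
    - [[0,0,0],0]

```text
time_s: 8.18
tcp_pos: [0.5526, 0.1495, 0.1754]
eef_rot: [179.9, 0.2, -179.9]
contact_force: [-5.1, 2.9, 15.6]
gripper_width: 0.0217
```

```bash
cat > st.py <<'E'
from h import *
s=r.get_state(); p=s['tcp_pos']; c=np.array([.7125,.0655]); v=p[:2]-c; ph=np.degrees(np.arctan2(v[1],v[0]))%360; u=v/np.hypot(*v); t=np.array([-u[1],u[0]])
n=np.array([-.332,.943])
f=s['contact_force']; print(s['time_s'],p.round(4),'R %.4f phi %.1f'%(np.hypot(*v),ph),'F',f.round(1),'rad %.1f tan %.1f'%(f[:2]@u,f[:2]@t),'M',s['moment'].round(2),s['gripper_width'],'throat past bail mm %.1f'%(1000*(-.1245-n@p[:2])),s['eef_rot'].round(1))
E
python3 st.py
```

```text
8.175 [0.5526 0.1495 0.1754] R 0.1806 phi 152.3 F [-5.1  2.9 15.6] rad 5.9 tan -0.2 M [ 1.05  2.12 -0.02] 0.021666489818537922 throat past bail mm -82.0 [ 179.9    0.2 -179.9]
```

step_arm:
  commands:
    - [[3.5,-6,0],0]
    - [[4,-6.7,0],0]
    - [[3.7,-7.2,0],0]
    - [[2.9,-7.3,0],0]
    - [[2.6,-7.4,0],0]
    - [[2.3,-7.5,0],0]
    - [[1.9,-6,0],0]
    - [[1,-4,0],0]
    - [[0,0,0],0]

```text
time_s: 9.3
tcp_pos: [0.5339, 0.0974, 0.1764]
eef_rot: [179.9, 0.5, -179.9]
contact_force: [4.2, -0.3, 15.8]
gripper_width: 0.0215
```

```bash
python3 st.py; python3 - <<'E'
from h import *
d=cap('scene'); crop(d,185,185,190,140,'s_e.png',4)
E
```

```text
9.3 [0.5339 0.0974 0.1764] R 0.1814 phi 169.9 F [ 4.2 -0.3 15.8] rad -4.2 tan -0.4 M [-0.45 -1.45  0.02] 0.021486776347493124 throat past bail mm -39.1 [ 179.9    0.5 -179.9]
scene 9.3
```

View pics/s_e.png

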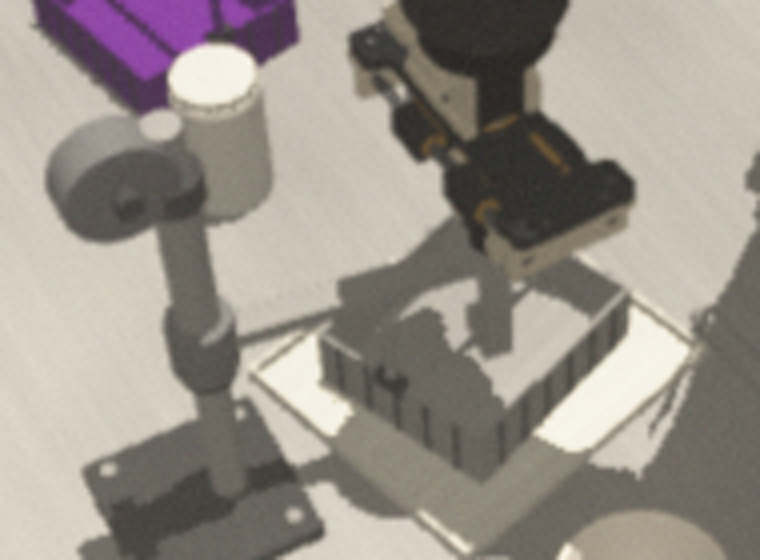

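step_arm:
  commands:
    - [[0.3,-3,0],0]
    - [[0.4,-4,0],0]
    - [[0.5,-5,0],0]
    - [[0.4,-5,0],0]
    - [[0.2,-4,0],0]
    - [[0,0,0],0]

```text
time_s: 10.1
tcp_pos: [0.5314, 0.0762, 0.1762]
eef_rot: [179.9, 0.5, -179.9]
contact_force: [0.7, -0.1, 15.8]
gripper_width: 0.0212
```

```bash
python3 st.py; python3 - <<'E'
from h import *
d=cap('wrist'); cv2.imwrite('pics/w2.png',d['img'][:,:,::-1])
E
```

```text
10.1 [0.5314 0.0762 0.1762] R 0.1814 phi 176.6 F [ 0.7 -0.1 15.8] rad -0.7 tan 0.0 M [-0.09 -0.46 -0.07] 0.02123118695526093 throat past bail mm -19.9 [ 179.9    0.5 -179.9]
wrist 10.1
```

View pics/w2.png

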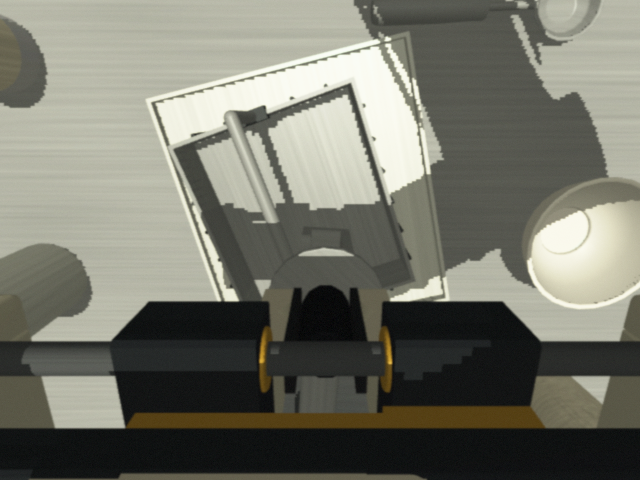

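The wrist view shows the bail running from (235,120) to (275,222), where it goes under the flange on the left of the knob (col 325). Lateral force is near zero. I'll creep in from here.

step_arm:
  commands:
    - [[0.1,-3,0],0]
    - [[0,-4,0],0]
    - [[0,-4,0],0]
    - [[0,-3,0],0]
    - [[0,-2,0],0]
    - [[0,0,0],0]

```text
time_s: 10.9
tcp_pos: [0.5311, 0.0602, 0.176]
eef_rot: [179.9, 0.4, -179.9]
contact_force: [1.0, -0.6, 15.9]
gripper_width: 0.0219
```

```bash
python3 st.py
```

```text
10.9 [0.5311 0.0602 0.176 ] R 0.1814 phi 181.7 F [ 1.  -0.6 15.9] rad -1.0 tan 0.6 M [-0.07 -0.19  0.  ] 0.021927803923325384 throat past bail mm -4.9 [ 179.9    0.4 -179.9]
```

step_arm:
  commands:
    - [[0,-1,0],0]
    - [[0,-1,0],0]
    - [[-0.1,-1,0],0]
    - [[0,-1,0],0]
    - [[-0.1,-1,0],0]
    - [[0,0,0],0]

```text
time_s: 11.65
tcp_pos: [0.5313, 0.0553, 0.176]
eef_rot: [179.9, 0.4, -179.9]
contact_force: [0.7, -0.1, 16.3]
gripper_width: 0.0216
```

```bash
python3 st.py
```

```text
11.65 [0.5313 0.0553 0.176 ] R 0.1814 phi 183.2 F [ 0.7 -0.1 16.3] rad -0.7 tan 0.1 M [-0.09 -0.18  0.02] 0.02156914611677107 throat past bail mm -0.2 [ 179.9    0.4 -179.9]
```

step_arm:
  commands:
    - [[0,-1,0],0]
    - [[0,0,0],0]

```text
time_s: 11.9
tcp_pos: [0.5314, 0.0543, 0.176]
eef_rot: [179.9, 0.4, -179.9]
contact_force: [1.7, -0.6, 15.6]
gripper_width: 0.0212
```

```bash
python3 st.py
```

```text
11.9 [0.5314 0.0543 0.176 ] R 0.1814 phi 183.5 F [ 1.7 -0.6 15.6] rad -1.6 tan 0.7 M [-0.07 -0.26 -0.03] 0.0211771643897643 throat past bail mm 0.7 [ 179.9    0.4 -179.9]
```

step_arm:
  commands:
    - [[-0.1,-1,0],0]
    - [[0,0,0],0]

```text
time_s: 12.15
tcp_pos: [0.5315, 0.0533, 0.176]
eef_rot: [179.9, 0.4, -179.9]
contact_force: [0.9, -0.4, 16.2]
gripper_width: 0.0214
```

```bash
python3 st.py
```

```text
12.15 [0.5315 0.0533 0.176 ] R 0.1815 phi 183.9 F [ 0.9 -0.4 16.2] rad -0.9 tan 0.5 M [-0.11 -0.26  0.03] 0.021377493315851447 throat past bail mm 1.7 [ 179.9    0.4 -179.9]
```

step_arm:
  commands:
    - [[-0.1,-1,0],0]
    - [[0,0,0],0]

```text
time_s: 12.4
tcp_pos: [0.5315, 0.0523, 0.176]
eef_rot: [179.9, 0.4, -179.9]
contact_force: [1.3, 0.2, 15.1]
gripper_width: 0.0214
```

```bash
python3 st.py
```

```text
12.4 [0.5315 0.0523 0.176 ] R 0.1815 phi 184.2 F [ 1.3  0.2 15.1] rad -1.3 tan -0.1 M [-0.05 -0.19  0.01] 0.02141811670502426 throat past bail mm 2.7 [ 179.9    0.4 -179.9]
```

step_arm:
  commands:
    - [[-0.1,-0.7,0],0]
    - [[0,0,0],0]

```text
time_s: 12.65
tcp_pos: [0.5316, 0.0516, 0.1759]
eef_rot: [179.9, 0.4, -179.9]
contact_force: [0.3, -0.7, 15.5]
gripper_width: 0.0214
```

```bash
python3 st.py
```

```text
12.65 [0.5316 0.0516 0.1759] R 0.1815 phi 184.4 F [ 0.3 -0.7 15.5] rad -0.2 tan 0.7 M [-0.02 -0.1   0.01] 0.02136004234094514 throat past bail mm 3.4 [ 179.9    0.4 -179.9]
```

step_arm:
  commands:
    - [[-0.1,-0.7,0],0]
    - [[0,0,0],0]

```text
time_s: 12.9
tcp_pos: [0.5316, 0.0509, 0.1759]
eef_rot: [179.9, 0.4, -179.9]
contact_force: [0.7, 0.4, 15.8]
gripper_width: 0.0212
```

```bash
python3 st.py
```

```text
12.9 [0.5316 0.0509 0.1759] R 0.1815 phi 184.6 F [ 0.7  0.4 15.8] rad -0.8 tan -0.3 M [-0.07 -0.06  0.01] 0.021214099376556914 throat past bail mm 4.0 [ 179.9    0.4 -179.9]
```

step_arm:
  commands:
    - [[0,-0.5,0],0]
    - [[0,0,0],0]

```text
time_s: 13.15
tcp_pos: [0.5317, 0.0505, 0.1759]
eef_rot: [179.9, 0.4, -179.9]
contact_force: [-0.2, -0.3, 16.2]
gripper_width: 0.021
```

```bash
python3 st.py
```

```text
13.15 [0.5317 0.0505 0.1759] R 0.1815 phi 184.8 F [-0.2 -0.3 16.2] rad 0.2 tan 0.3 M [ 0.17 -0.08  0.01] 0.020985969873669442 throat past bail mm 4.4 [ 179.9    0.4 -179.9]
```

step_arm:
  commands:
    - [[-0.1,-0.5,0],0]
    - [[0,0,0],0]

```text
time_s: 13.4
tcp_pos: [0.5317, 0.0502, 0.1759]
eef_rot: [179.9, 0.4, -179.9]
contact_force: [-0.3, 1.9, 16.9]
gripper_width: 0.0214
```

```bash
python3 st.py
```

```text
13.4 [0.5317 0.0502 0.1759] R 0.1814 phi 184.8 F [-0.3  1.9 16.9] rad 0.2 tan -2.0 M [ 0.61  0.17 -0.03] 0.0213762830409575 throat past bail mm 4.7 [ 179.9    0.4 -179.9]
```

step_arm:
  commands:
    - [[0,-0.5,0],0]
    - [[0,0,0],0]

```text
time_s: 13.65
tcp_pos: [0.5318, 0.05, 0.1759]
eef_rot: [179.9, 0.4, -179.9]
contact_force: [-1.2, 4.0, 16.5]
gripper_width: 0.0211
```

```bash
python3 st.py
```

```text
13.65 [0.5318 0.05   0.1759] R 0.1814 phi 184.9 F [-1.2  4.  16.5] rad 0.8 tan -4.1 M [1.14 0.29 0.02] 0.021071134952676582 throat past bail mm 4.9 [ 179.9    0.4 -179.9]
```

Contact felt at about 0.4 mm of travel, with 2 N rising to 4 N and stiff, so no slip yet. I'll back off 2 mm so the bail sits mid-throat, then let it up.

step_arm:
  commands:
    - [[0,1,0],0]
    - [[0,1,0],0]
    - [[0,0,0],0]

```text
time_s: 14.02
tcp_pos: [0.5316, 0.0514, 0.1759]
eef_rot: [179.9, 0.4, -179.9]
contact_force: [-0.2, -0.1, 15.4]
gripper_width: 0.0212
```

```bash
python3 st.py;  python3 - <<'E'
from h import *
d=cap('scene'); crop(d,185,185,190,140,'s_f.png',4)
d=cap('wrist'); cv2.imwrite('pics/w3.png',d['img'][:,:,::-1])
E
```

```text
14.025 [0.5316 0.0514 0.1759] R 0.1814 phi 184.5 F [-0.2 -0.1 15.4] rad 0.2 tan 0.1 M [ 0.01  0.01 -0.01] 0.02119308172347165 throat past bail mm 3.5 [ 179.9    0.4 -179.9]
scene 14.025
wrist 14.075
```

View pics/s_f.png

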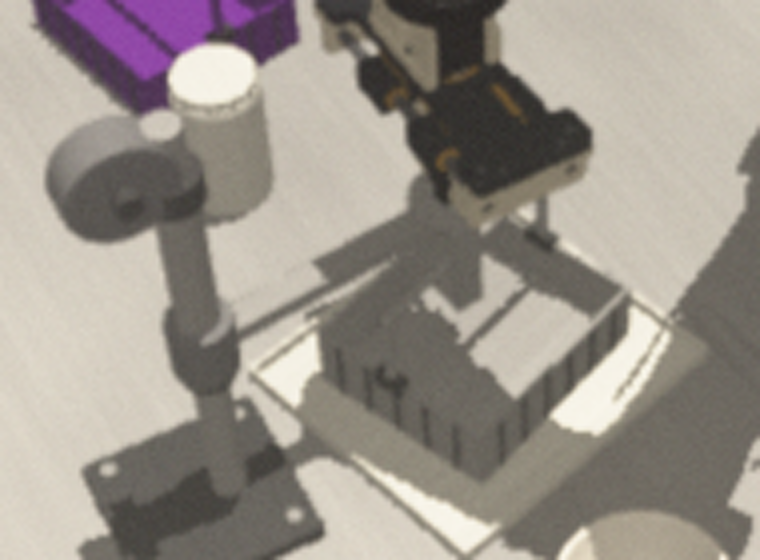

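View pics/w3.png

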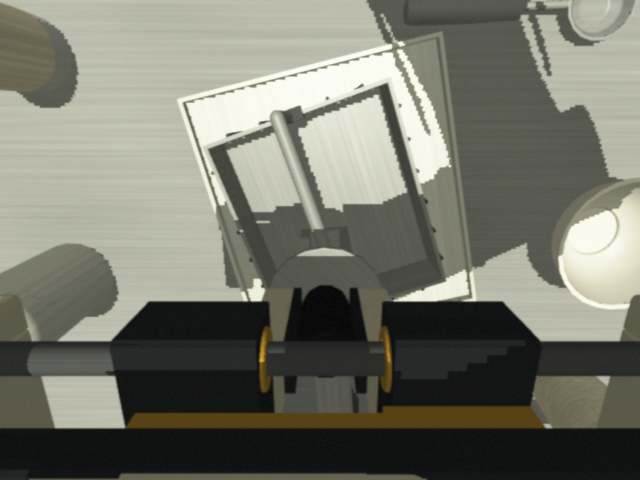

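The basket is where it was: its scene crop corners are still at (320,338) and (630,290). The bail now runs into the hook at (320,235) in the wrist view. I'll let it up slowly.

step_arm:
  commands:
    - [[0,0,-2],0]
    - [[0,0,-4],0]
    - [[0,0,-4],0]
    - [[0,0,-4],0]
    - [[0,0,-4],0]
    - [[0,0,-3],0]
    - [[0,0,-1],0]
    - [[0,0,0],0]

```text
time_s: 15.12
tcp_pos: [0.5316, 0.0513, 0.1979]
eef_rot: [179.9, 0.4, -179.9]
contact_force: [0.7, 0.4, 14.7]
gripper_width: 0.0211
```

```bash
python3 st.py
```

```text
15.125 [0.5316 0.0513 0.1979] R 0.1815 phi 184.5 F [ 0.7  0.4 14.7] rad -0.8 tan -0.3 M [ 0.1  -0.04 -0.03] 0.02113610082370396 throat past bail mm 3.6 [ 179.9    0.4 -179.9]
```

step_arm:
  commands:
    - [[0,0,-1],0]
    - [[0,0,-1],0]
    - [[0,0,-1],0]
    - [[0,0,0],0]

```text
time_s: 15.62
tcp_pos: [0.5316, 0.0513, 0.2008]
eef_rot: [179.9, 0.4, -179.9]
contact_force: [1.3, 0.5, 15.3]
gripper_width: 0.0216
```

```bash
python3 st.py
```

```text
15.625 [0.5316 0.0513 0.2008] R 0.1815 phi 184.5 F [ 1.3  0.5 15.3] rad -1.3 tan -0.4 M [ 0.04 -0.15 -0.07] 0.021572689486367123 throat past bail mm 3.6 [ 179.9    0.4 -179.9]
```

step_arm:
  commands:
    - [[0,0,-1],0]
    - [[0,0,-1],0]
    - [[0,0,-1],0]
    - [[0,0,0],0]

```text
time_s: 16.12
tcp_pos: [0.5316, 0.0513, 0.2039]
eef_rot: [179.9, 0.4, -179.9]
contact_force: [-0.0, -0.0, 13.7]
gripper_width: 0.0213
```

```bash
python3 st.py
```

```text
16.125 [0.5316 0.0513 0.2039] R 0.1815 phi 184.5 F [-0.  -0.  13.7] rad 0.0 tan 0.0 M [ 0.07 -0.19  0.06] 0.02132292488411843 throat past bail mm 3.6 [ 179.9    0.4 -179.9]
```

step_arm:
  commands:
    - [[0,0,-0.7],0]
    - [[0,0,-0.7],0]
    - [[0,0,-0.7],0]
    - [[0,0,0],0]

```text
time_s: 16.62
tcp_pos: [0.5315, 0.0513, 0.2055]
eef_rot: [179.9, 0.4, -179.9]
contact_force: [1.7, 0.0, 11.9]
gripper_width: 0.0217
```

```bash
python3 st.py
```

```text
16.625 [0.5315 0.0513 0.2055] R 0.1815 phi 184.5 F [ 1.7  0.  11.9] rad -1.7 tan 0.1 M [-0.01 -0.7   0.01] 0.021690933837181056 throat past bail mm 3.6 [ 179.9    0.4 -179.9]
```

step_arm:
  commands:
    - [[0,0,-0.7],0]
    - [[0,0,-0.7],0]
    - [[0,0,-0.7],0]
    - [[0,0,0],0]

```text
time_s: 17.12
tcp_pos: [0.5314, 0.0514, 0.2069]
eef_rot: [179.9, 0.4, -179.9]
contact_force: [4.1, 0.8, 5.1]
gripper_width: 0.0212
```

```bash
python3 st.py
```

```text
17.125 [0.5314 0.0514 0.2069] R 0.1816 phi 184.5 F [4.1 0.8 5.1] rad -4.2 tan -0.5 M [ 0.04 -1.48 -0.05] 0.021154202900172454 throat past bail mm 3.5 [ 179.9    0.4 -179.9]
```

step_arm:
  commands:
    - [[0,0,-0.7],0]
    - [[0,0,-0.7],0]
    - [[0,0,-0.7],0]
    - [[0,0,0],0]

```text
time_s: 17.62
tcp_pos: [0.5314, 0.0514, 0.209]
eef_rot: [179.9, 0.4, -179.9]
contact_force: [3.7, -0.2, 6.1]
gripper_width: 0.0213
```

```bash
python3 st.py
```

```text
17.625 [0.5314 0.0514 0.209 ] R 0.1816 phi 184.4 F [ 3.7 -0.2  6.1] rad -3.6 tan 0.5 M [ 0.06 -1.56 -0.01] 0.021297392773811024 throat past bail mm 3.4 [ 179.9    0.4 -179.9]
```

step_arm:
  commands:
    - [[0,0,-1],0]
    - [[0,0,-1],0]
    - [[0,0,-1],0]
    - [[0,0,-1],0]
    - [[0,0,0],0]

```text
time_s: 18.25
tcp_pos: [0.5314, 0.0515, 0.213]
eef_rot: [179.9, 0.4, -179.9]
contact_force: [4.3, 0.1, 7.6]
gripper_width: 0.0215
```

```bash
python3 st.py;  python3 - <<'E'
from h import *
d=cap('scene'); crop(d,185,185,190,140,'s_g.png',4)
E
```

```text
18.25 [0.5314 0.0515 0.213 ] R 0.1816 phi 184.4 F [4.3 0.1 7.6] rad -4.2 tan 0.2 M [ 0.09 -1.57 -0.03] 0.021492634546059396 throat past bail mm 3.4 [ 179.9    0.4 -179.9]
scene 18.25
```

View pics/s_g.png

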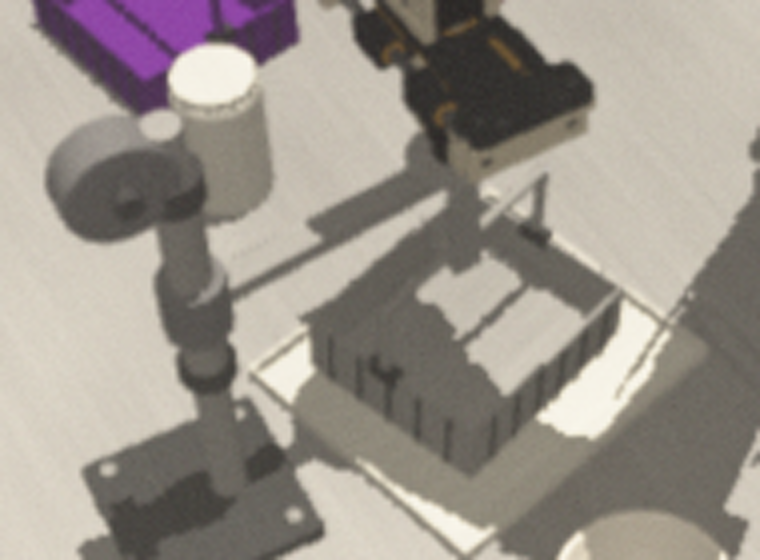

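Bail on the bed at the expected height; the load is carried and the basket is lifting, slightly tilted. I'll keep going gently.

step_arm:
  commands:
    - [[-0.2,0,-1.5],0]
    - [[-0.1,0,-1.5],0]
    - [[0,0,-1.5],0]
    - [[0,0,-1.5],0]
    - [[0,0,-1.5],0]
    - [[0,0,-1.5],0]
    - [[0,0,-1.5],0]
    - [[0,0,-1.5],0]
    - [[0,0,-1.5],0]
    - [[0,0,-1.5],0]
    - [[0,0,-1],0]
    - [[0,0,0],0]

```text
time_s: 19.8
tcp_pos: [0.5314, 0.0514, 0.2287]
eef_rot: [179.9, 0.3, -179.9]
contact_force: [5.7, 0.4, 5.4]
gripper_width: 0.0212
```

```bash
python3 st.py;  python3 - <<'E'
from h import *
d=cap('scene'); crop(d,185,165,190,140,'s_h.png',4)
E
```

```text
19.8 [0.5314 0.0514 0.2287] R 0.1816 phi 184.5 F [5.7 0.4 5.4] rad -5.7 tan 0.0 M [ 0.17 -1.8   0.01] 0.02119897078340499 throat past bail mm 3.5 [ 179.9    0.3 -179.9]
scene 19.8
```

View pics/s_h.png

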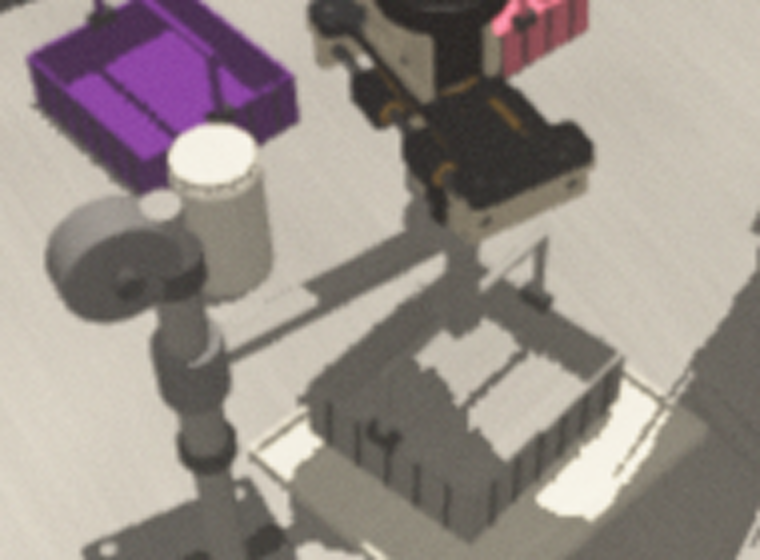

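step_arm:
  commands:
    - [[-0.3,0,-1.5],0]
    - [[-0.3,0,-1.5],0]
    - [[-0.2,0,-1.5],0]
    - [[0,0,-1.5],0]
    - [[0,0,-1.5],0]
    - [[0,0,-1.5],0]
    - [[0,0,-1.5],0]
    - [[0,0,-1.5],0]
    - [[0,0,-1.5],0]
    - [[0,0,-1.5],0]
    - [[0,0,-1.5],0]
    - [[0,0,-1.5],0]
    - [[0,0,-1.5],0]
    - [[0,0,-1.5],0]
    - [[0,0,-1.5],0]
    - [[0,0,-1.5],0]
    - [[0,0,-1.5],0]
    - [[0,0,-1.5],0]
    - [[0,0,-1],0]
    - [[0,0,0],0]

```text
time_s: 22.35
tcp_pos: [0.5314, 0.0512, 0.256]
eef_rot: [180.0, 0.2, -179.9]
contact_force: [5.0, 1.2, 5.1]
gripper_width: 0.0214
```

```bash
python3 st.py
```

```text
22.35 [0.5314 0.0512 0.256 ] R 0.1817 phi 184.5 F [5.  1.2 5.1] rad -5.0 tan -0.8 M [ 0.23 -2.05 -0.  ] 0.021396577962830718 throat past bail mm 3.7 [ 180.     0.2 -179.9]
```

step_arm:
  commands:
    - [[-0.3,0,-1],0]
    - [[-0.3,0,-1],0]
    - [[-0.3,0,-1],0]
    - [[0,0,-1],0]
    - [[0,0,-1],0]
    - [[0,0,-1],0]
    - [[0,0,-1],0]
    - [[0,0,0],0]

```text
time_s: 23.35
tcp_pos: [0.5314, 0.0509, 0.2624]
eef_rot: [180.0, 0.1, -179.9]
contact_force: [4.6, 1.4, 4.8]
gripper_width: 0.0216
```

```bash
python3 st.py
```

```text
23.35 [0.5314 0.0509 0.2624] R 0.1817 phi 184.6 F [4.6 1.4 4.8] rad -4.7 tan -1.1 M [ 0.22 -1.83  0.  ] 0.021570159091489013 throat past bail mm 3.9 [ 1.800e+02  1.000e-01 -1.799e+02]
```

step_arm:
  commands:
    - [[0,0,-0.7],0]
    - [[0,0,-0.7],0]
    - [[0,0,0],0]

```text
time_s: 23.72
tcp_pos: [0.5314, 0.0509, 0.2638]
eef_rot: [180.0, 0.1, -180.0]
contact_force: [5.2, 0.7, 4.6]
gripper_width: 0.0213
```

```bash
python3 st.py
```

```text
23.725 [0.5314 0.0509 0.2638] R 0.1817 phi 184.6 F [5.2 0.7 4.6] rad -5.3 tan -0.3 M [ 0.17 -1.9  -0.06] 0.02128994903811593 throat past bail mm 3.9 [ 1.8e+02  1.0e-01 -1.8e+02]
```

step_arm:
  commands:
    - [[0,0,-0.5],0]
    - [[0,0,-0.5],0]
    - [[0,0,-0.5],0]
    - [[0,0,0],0]

```text
time_s: 24.22
tcp_pos: [0.5313, 0.051, 0.2644]
eef_rot: [180.0, 0.1, -180.0]
contact_force: [7.6, 1.3, -0.9]
gripper_width: 0.0211
```

```bash
python3 st.py
```

```text
24.225 [0.5313 0.051  0.2644] R 0.1817 phi 184.6 F [ 7.6  1.3 -0.9] rad -7.6 tan -0.7 M [ 0.18 -2.76 -0.01] 0.021128613901457895 throat past bail mm 3.8 [ 1.8e+02  1.0e-01 -1.8e+02]
```

step_arm:
  commands:
    - [[0,0,-0.5],0]
    - [[0,0,-0.5],0]
    - [[0,0,0],0]

```text
time_s: 24.6
tcp_pos: [0.5313, 0.0512, 0.2645]
eef_rot: [180.0, 0.0, -180.0]
contact_force: [9.4, 1.3, -6.5]
gripper_width: 0.0213
```

```bash
python3 st.py; python3 - <<'E'
from h import *
d=cap('scene'); crop(d,185,145,190,140,'s_i.png',4)
E
```

```text
24.6 [0.5313 0.0512 0.2645] R 0.1818 phi 184.5 F [ 9.4  1.3 -6.5] rad -9.5 tan -0.6 M [ 0.26 -3.63 -0.01] 0.02132746206646961 throat past bail mm 3.6 [ 180.    0. -180.]
scene 24.6
```

View pics/s_i.png

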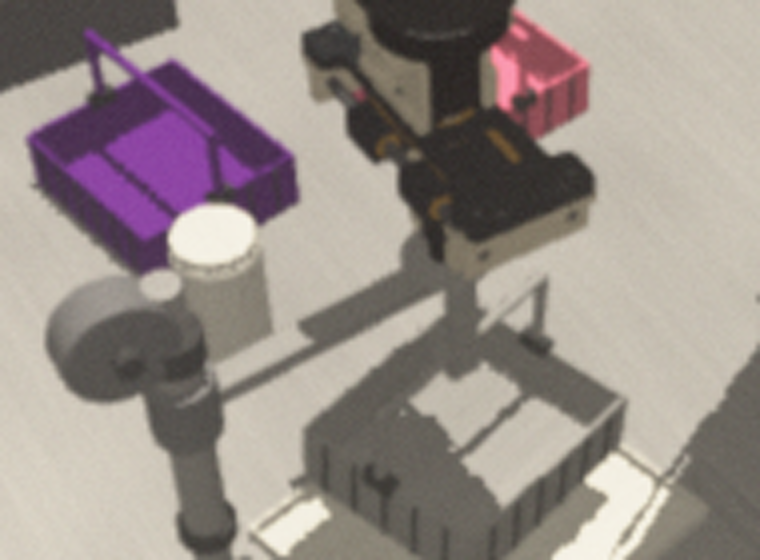

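step_arm:
  commands:
    - [[0,0,0.6],0]
    - [[-0.5,0,0.2],0]
    - [[-0.5,0,0],0]
    - [[0,0,0],0]

```text
time_s: 25.15
tcp_pos: [0.5315, 0.0508, 0.2645]
eef_rot: [180.0, -0.0, -180.0]
contact_force: [4.3, 0.6, -0.8]
gripper_width: 0.0211
```

```bash
python3 st.py
```

```text
25.15 [0.5315 0.0508 0.2645] R 0.1816 phi 184.7 F [ 4.3  0.6 -0.8] rad -4.4 tan -0.3 M [ 0.22 -1.73 -0.01] 0.02110293010168174 throat past bail mm 4.1 [ 180.   -0. -180.]
```

step_arm:
  commands:
    - [[-0.5,0,0],0]
    - [[-0.5,0,0],0]
    - [[0,0,0],0]

```text
time_s: 25.52
tcp_pos: [0.5317, 0.0505, 0.2645]
eef_rot: [-180.0, -0.1, -180.0]
contact_force: [-1.7, -0.4, 0.2]
gripper_width: 0.0214
```

```bash
python3 st.py
```

```text
25.525 [0.5317 0.0505 0.2645] R 0.1814 phi 184.8 F [-1.7 -0.4  0.2] rad 1.8 tan 0.3 M [-0.01  0.44  0.03] 0.02138674240394364 throat past bail mm 4.5 [-1.8e+02 -1.0e-01 -1.8e+02]
```

step_arm:
  commands:
    - [[0,0,0],0]
    - [[0,0,0],0]
    - [[0,0,0],0]
    - [[0,0,0],0]
    - [[0,0,0],0]
    - [[0,0,0],0]
  gripper: 0.3

```text
time_s: 26.28
tcp_pos: [0.5327, 0.0508, 0.265]
eef_rot: [180.0, 0.0, -180.0]
contact_force: [-0.5, 0.2, -0.5]
gripper_width: 0.0612
```

```bash
python3 st.py; python3 - <<'E'
from h import *
d=cap('wrist'); cv2.imwrite('pics/w4.png',d['img'][:,:,::-1])
E
```

```text
26.275 [0.5327 0.0508 0.265 ] R 0.1804 phi 184.7 F [-0.5  0.2 -0.5] rad 0.5 tan -0.3 M [-0.01  0.02  0.02] 0.06119248837168059 throat past bail mm 4.5 [ 180.    0. -180.]
wrist 26.275
```

View pics/w4.png

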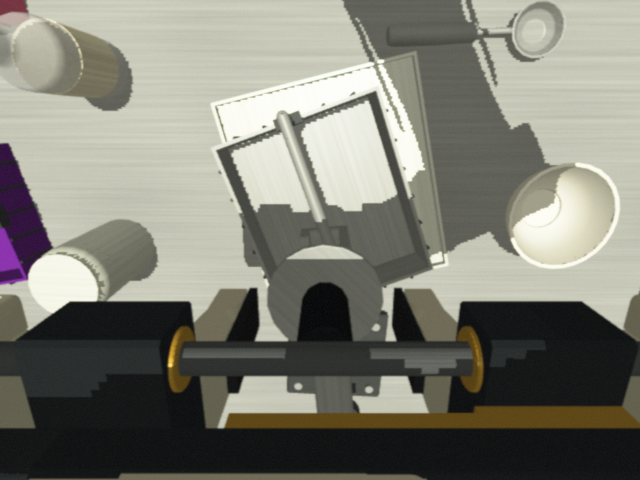

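The fingers are clear of the knob, centred near (325,310), and the bail sits in the hook. I'll rise straight up and move clear.

step_arm:
  commands:
    - [[0,0,-5],0]
    - [[0,0,-10],0]
    - [[0,0,-20],0]
    - [[0,0,-20],0]
    - [[0,0,-30],0]
    - [[0,0,-30],0]
    - [[20,0,-10],0]
    - [[25,-30,0],0]
    - [[25,-40,0],0]
    - [[20,-40,0],0]
    - [[0,-40,0],0]
    - [[0,-30,0],0]
    - [[0,0,0],0]

```text
time_s: 27.95
tcp_pos: [0.4417, -0.1306, 0.3899]
eef_rot: [180.0, -0.0, 179.9]
contact_force: [0.3, 0.8, 0.1]
gripper_width: 0.0615
```

```bash
python3 st.py; python3 - <<'E'
from h import *
d=cap('scene'); crop(d,185,165,190,140,'s_j.png',4)
C=cloud(d)
m=(C[...,2]>.285)&(C[...,2]<.31)&(np.hypot(C[...,0]-.533,C[...,1]-.052)<.04); print('knob top',C[m].max(0),C[m].mean(0),m.sum())
t=cap('top'); crop(t,270,90,140,110,'t_j.png',5)
T=cloud(t)
m=(T[...,2]>.285)&(T[...,2]<.31)&(np.hypot(T[...,0]-.533,T[...,1]-.052)<.04); print('knob top',T[m].max(0),T[m].mean(0),m.sum())
E
```

```text
27.95 [ 0.4417 -0.1306  0.3899] R 0.3343 phi 215.9 F [0.3 0.8 0.1] rad -0.7 tan -0.5 M [0.   0.   0.01] 0.06148198543893426 throat past bail mm 145.3 [180.   -0.  179.9]
scene 27.95
knob top [0.54535026 0.06330614 0.30182423] [0.53592881 0.05444165 0.29455781] 77
top 28.0Traceback (most recent call last):
  File "<stdin>", line 7, in <module>
    return umr_maximum(a, axis, None, out, keepdims, initial, where)
ValueError: zero-size array to reduction operation maximum which has no identity
```

View pics/s_j.png

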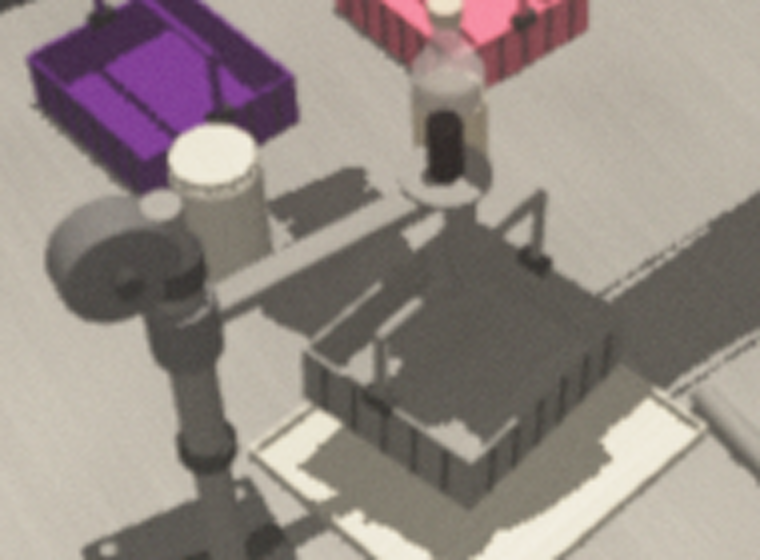

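The basket hangs from the hook above the tray, with the knob top back at about 0.300 m. I'll check the whole scene and that it stays still.

step_arm:
  commands:
    - [[0,0,0],0]
    - [[0,0,0],0]
    - [[0,0,0],0]
    - [[0,0,0],0]
    - [[0,0,0],0]
    - [[0,0,0],0]
    - [[0,0,0],0]
    - [[0,0,0],0]

```text
time_s: 29.05
tcp_pos: [0.4429, -0.1293, 0.3899]
eef_rot: [180.0, -0.0, -180.0]
contact_force: [0.3, -0.4, -0.4]
gripper_width: 0.0614
```

```bash
python3 - <<'E'
from h import *
a=ld('scene')
d=cap('scene'); cv2.imwrite('pics/s_k.png',d['img'][:,:,::-1])
g=lambda q:cv2.GaussianBlur(cv2.cvtColor(q['img'],cv2.COLOR_RGB2GRAY),(5,5),0).astype(int)
print('moved px in basket region',(abs(g(a)-g(d))[200:300,240:380]>15).sum())
C=cloud(d); f=C.reshape(-1,3)
for nm,(x,y,rr) in dict(knob=(.533,.052,.015),).items():
    m=np.hypot(f[:,0]-x,f[:,1]-y)<rr; print(nm,np.nanmax(f[m,2]))
# rim/bail
m=(np.abs(f[:,0]-.52)<.11)&(np.abs(f[:,1]-.04)<.11)&(f[:,2]>.03)&(f[:,2]<.185)
print('min z of basket pts pctl',np.percentile(f[m,2],[0.5,2,10,50,98,99.7]))
E
```

```text
scene 29.05
moved px in basket region 90
knob 0.3028261032058953
min z of basket pts pctl [0.05528048 0.05693517 0.05971091 0.07352518 0.17631371 0.18160968]
```

View pics/s_k.png

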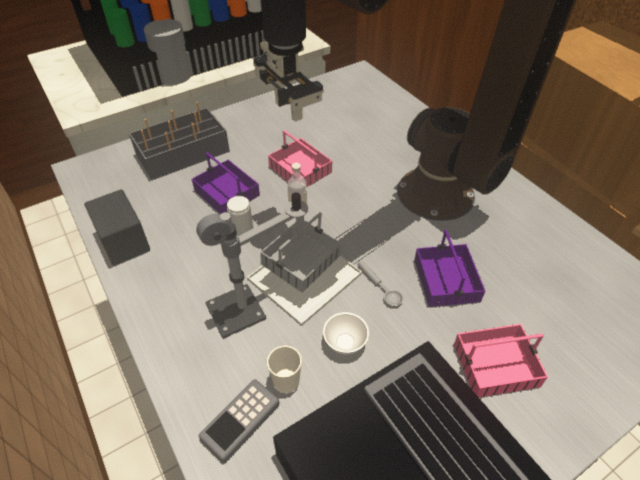

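The scene shows the basket hanging at (300,250), lowest points about 55 mm above the counter. The bottle, can, bowl, cup and spoon are at their starting pixels. I'll hand it in.

```bash
python3 -c "
from plant import close_job
print(close_job())"
```

```text
the job is handed in; nothing more can be done
None
```

The basket now hangs from the hook above its drip tray with the hook fully home. The job was handed in at about 29 s, with the gripper well clear.

**What I did:** I gripped the knob, drew the arm down about 88 mm and swung the hook in nose first until the bail pressed on the shank. I backed off slightly and let it up slowly. The hook took the basket's weight (about 8–9 N) at the expected height and rose to the top stop. I then released the knob and moved away.

**Last checks:**
- **Hook home:** the knob top is back at about 0.30 m, as at the start.
- **Basket:** its lowest visible points are about 55 mm above the counter. It looked the same a second apart, apart from 90 changed pixels around it that I took to be the gripper's shadow without checking.
- **Other things:** the can, bottle, bowl, cup and spoon show no visible shift in the overview picture.

**What was off:**
- **Bail contact:** the last feeling step reached about 4 N sideways, above the 3 N guideline. The contact stayed stiff, and pictures afterwards showed the basket had not moved.
- **Radial force:** while letting up, there was a side force on the gripper along the mast arm, up to about 9 N at the top stop. I reduced it to about 2 N before releasing.
- **Top camera:** its final reading of the knob height failed because it found no points there, so that check rests on the scene camera alone.

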